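Move the brownie basket to the locking hook

TASK

Take the hanging basket of brownies off the blue hook and hang it on the yellow locking hook: slide its pin along the arm, push the red keeper gently all the way back, and lower the pin fully into the slot so that the keeper closes over it. Keep the basket level and in the air all the way, go easy on the locking hook, and leave everything else where it is.

Things in the scene. Friction and masses are not known exactly. Their poses are not given: they have to be found in the camera images.
- basket_tab (a point): middle of the basket's orange grip tab, upright on top of its steel bail: 14 mm thick along the basket's x, 44 mm wide along y, reaching 28 mm below and 23 mm above this point. Axes are the basket's own, z up. Rigid with the basket, 68 mm straight above the hanging pin's centre. Pinched across its thickness (fingers closing along x) it takes pushes along x best.
- basket_pin (a point): centre of the hanging pin, a round steel bar 10 mm in diameter along the basket's y, between the two legs of the bail (70 mm clear between them; legs 16 mm wide in x). A hook arm runs along the basket's x between the legs, under the pin and above the load. The bail's crosspiece, 16 mm wide in x, has its underside 32 mm above the pin's centre.
- basket: the hanging basket: dark lattice basket with wrapped brownies, bail and tab, all one rigid piece of 0.35 to 0.7 kg. 100 mm (x) by 80 mm (y). Origin under the middle of its floor, 130 mm below the pin's centre; its rim is 70 mm below the pin's centre.
- open_hook: the plain hook, blue arm. Base plate 90 x 100 mm screwed to the table, post above it; origin under the plate's middle, at table level, z up. The level arm, 16 mm wide, 22 mm thick, top face (bed) 220 mm above the table, leaves the post along the hook's own -x, roughly towards the robot. 14 mm upturned tip 167 to 177 mm out from the origin; 14 mm stop 65 to 75 mm out.
- open_seat (a point): point on the bed of the blue arm, 110 mm out from its post, about where the basket's pin lies at the start (hook's axes). To come off, the pin is lifted over the 14 mm tip and drawn away along -x.
- lock_hook: the locking hook, yellow arm. Base and post as the blue hook's, origin and axes likewise; bed also 220 mm above the table, arm along the hook's -x, 16 mm wide, 22 mm thick. The arm is clamped in a grey sleeve (32 mm wide, 4 mm above the bed, within 38 mm of the origin) at a reach that differs each time and is NOT in this pose. More than 20 N bends arm or keeper.
- lock_mid (a point): point at bed height, 100 mm out from the yellow hook's post: mean place of the slot's middle. The true slot, with the rest of the arm, lies up to 20 mm farther out or in. From the slot outwards: slot 14 mm long, 14 mm deep; 72 mm of flat bed; upturned tip 10 mm long, 14 mm high. Inwards: level bar and, from the slot's inner edge, a dark housing 24 mm wide, 18 mm high.
- lock_post (a point): point at bed height on the axis of the yellow hook's post. A red sprung keeper (12 mm wide, 1 to 11 mm above the bed) juts from the dark housing over the slot and 3 mm of bed. A pin slid along the bed in +x pushes it back (4 N, rising to 7 N) until, 16 mm on, it meets the housing's rigid cheeks. There it stands over the slot; lowered, it goes in and the keeper springs out above it.
- pack0: loose wrapped brownie, 70 x 55 x 24 mm, on the sheet pan; leave alone
- pack1: another such brownie; leave alone
- pack2: another such brownie; leave alone
- jar: amber glass jar, 60 mm across, 85 mm tall, origin under its middle; leave alone
- bowl: steel bowl, 120 mm across, 55 mm tall; leave alone
- spatula: spatula lying on the table; leave alone
- tub: white tub, 90 mm across, 70 mm tall; leave alone
- tote: empty dark lattice basket without bail, 100 x 160 x 70 mm, standing on the table; leave alone

How it is judged:
By the outcome, as a careful person would: the job done as asked, in the order asked, and still so for the second after the job is handed in, with the robot touching nothing.
It also fails if it takes over 72 s, if anything falls off the work surface, if the arm or the gripper's body presses on something with over 40 N, if the wrist force passes 120 N, or if a joint passes its speed limit or range.

ROBOT

A 6-joint arm with a two-finger parallel gripper is mounted at the origin on the work surface. World frame = base frame: x ahead of the robot, y to its left, z up, the work surface at z = 0. Lengths are in m, angles in rad, forces in N, time in s.
With the tool pointing down it reaches from about 0.275 to 0.825 m from the base axis. Payload 4.9 kg.
Tool frame: the origin (TCP) lies midway between the tips of the shut fingers; the grasp point (between the pads) lies 19 mm behind it (bot.grip_depth is the distance from the TCP to the grasp point, in m); z points along the fingers, y is the line along which they close (so a half turn about z gives the same grasp; the last joint's range is limited). The gripper opens to 85 mm and grips with 20 to 120 N. Pads are 22 mm wide; open, the fingers measure 114 mm over their backs; the gripper's body (76 mm by 85 mm) begins 54 mm behind the grasp point. The pads swing forward as they close: fully open they stand 13 mm farther back than shut.
Start: joints at [-0.134, 0.326, -0.193, 1.052, 0, 1.437], TCP at [0.55, 0, 0.231] pointing down, gripper open.
Joint ranges: [-2.65, 2.65], [-0.97, 1.79], [-1.3, 1.35], [-1.93, 2.1], [-1.47, 1.37], [-3.14, 3.14]. Speed limits (rad/s): [2.57, 2.57, 3.14, 3.14, 3.14, 3.14].

INTERFACE

Orientations are given as a unit quaternion [w, x, y, z].
In Python, from cell import bot gives the robot as it stands. Calls block until the motion is done:
- bot.move_pose(position, orientation): joint-space move of the TCP to a pose.
- bot.move_linear(position, speed=0.15, rotation=None, until_force=None): straight line of the TCP; rotation=None keeps the orientation; speed is the mean speed in m/s. With until_force (N) it stops when the force on the tool has changed by that much, and returns True; else False.
- bot.goto_joints(angles): joint-space move.
- bot.set_gripper(opening, grasp_force=None): opening from 0.0 (shut) to 1.0 (fully open); grasp_force is the grip in N (None keeps the last); returns when the fingers have stopped.
- bot.wait(seconds).
- bot.solve_ik(position, orientation): joint angles nearest the present ones, or None.
- bot.camera(name): name is "scene" or "side" or "wrist"; returns the picture (480x640x3 uint8, red, green, blue); there is no depth.
- bot.calibration(name): a dict with "mtx" (3x3 intrinsics, pixels), "extrinsics" (4x4, takes a point from world to camera coordinates); the wrist camera has in their place "hand_eye" (4x4, takes a point from camera to tool coordinates, whose origin is the TCP and whose axes are the flange's). Camera axes: x right, y down, z forward; pixel columns grow to the right and rows downward; lengths in m; the calibration is good to about 2 mm. The wrist camera is an equidistant fisheye: a pixel r from the principal point sees the ray r / f radians off the axis. A picture is of the moment at which its call begins: read the wrist's pose just before it. calibration takes no time and is no camera call.
A pose or a line that the arm cannot do raises bot.PlanningError and nothing moves.
- bot.close_job(): hands the job in; it is judged then, once.
Trained networks look in the newest picture that a camera, given by its name, has taken for a name from the list of things; names that differ only in an ending like _2 or _b are one class to them, and where a whole thing is asked for, a point or a joint stands for the part that bears it (a point fixed in the world has none). Each returns a list of dicts, best first, with "confidence" (0 to 1); they miss things now and then, are a little off and sometimes report something else, mostly with a low value. They report only what shows in the picture. A call takes as long as a camera call.
- bot.search_frame(camera, thing): "bbox" ([left, top, width, height] in pixels, round what is visible of it).
Readings, each from a call of its own:
- bot.read_clock(): time.
- bot.read_joint_positions(): joint angles.
- bot.read_joint_vel(): joint speeds.
- bot.read_joint_efforts(): joint torques, N m.
- bot.read_position(): TCP position.
- bot.read_tool_rot(): TCP orientation.
- bot.read_ft_force(): force on the tool from outside, world axes, zero at the start.
- bot.read_moment(): the same for the moment, N m.
- bot.read_gripper_width(): opening from 0.0 (shut) to 1.0 (fully open).
- bot.read_finger_force(): force on a finger pad.
Only numpy, scipy, OpenCV 4.12 (cv2) and the standard library are available. Lean on these libraries where they do the work, as an engineer would, in place of code of your own. Each camera call takes 0.05 s, during which the arm holds its last target. There are 200 camera calls.

## Working session

There is one attempt and no reset: what is moved stays moved. The work goes in short steps, each a Python script; the robot and the scene stay as the last script left them, time stands still between calls to the robot, and variables do not carry over. Pictures are saved under pics/ and viewed, at most 13 in all, crops included, and the job is handed in when it is done.

```bash
mkdir -p pics; ls; python3 - <<'E'
from cell import bot
import cv2,numpy as np
np.set_printoptions(precision=4,suppress=True)
for c in ["scene","side"]:
    im=bot.camera(c); cv2.imwrite(f"pics/{c}0.png",im[:,:,::-1])
    k=bot.calibration(c); print(c,k["mtx"].tolist(),np.array(k["extrinsics"]))
    for t in ["basket_tab","basket_pin","basket","open_hook","lock_hook","open_seat","lock_mid","lock_post","tote"]:
        print(t,[(d["bbox"],round(d["confidence"],2)) for d in bot.search_frame(c,t)[:2]])
print(bot.calibration("wrist"),bot.read_tool_rot(),bot.read_clock())
E
```

```text
pics
scene [[598.5985239160746, 0.0, 314.64991351942075], [0.0, 598.5985239160746, 236.99700667578182], [0.0, 0.0, 1.0]] [[-0.7414  0.671  -0.0101  0.4326]
 [ 0.5627  0.6134 -0.5542 -0.1952]
 [-0.3657 -0.4166 -0.8323  1.9725]
 [ 0.      0.      0.      1.    ]]
basket_tab [([249.3, 178.9, 44.0, 67.6], 0.55)]
basket_pin [([251.0, 177.7, 41.9, 69.5], 0.65)]
basket [([247.8, 177.5, 42.7, 71.1], 0.95)]
open_hook [([225.2, 186.2, 63.5, 103.9], 0.7), ([355.4, 249.9, 25.4, 26.2], 0.46)]
lock_hook [([295.8, 264.8, 72.5, 112.4], 0.65)]
open_seat [([224.9, 190.3, 64.8, 97.2], 0.69)]
lock_mid [([294.9, 260.5, 75.9, 115.4], 0.76), ([440.5, 308.9, 26.8, 33.7], 0.45)]
lock_post [([293.2, 260.8, 72.3, 117.4], 0.91)]
tote [([208.1, 150.8, 46.2, 59.2], 0.62), ([224.4, 190.2, 60.2, 97.1], 0.18)]
side [[527.2681383755892, 0.0, 317.0246540655488], [0.0, 527.2681383755892, 240.18022051679463], [0.0, 0.0, 1.0]] [[ 0.9191 -0.3939 -0.0067 -0.5132]
 [-0.2525 -0.5758 -0.7776  0.285 ]
 [ 0.3025  0.7164 -0.6287  1.2504]
 [ 0.      0.      0.      1.    ]]
basket_tab [([335.5, 232.8, 53.6, 98.5], 0.62)]
basket_pin [([335.5, 228.8, 57.5, 97.9], 0.85)]
basket [([334.7, 232.5, 57.2, 94.3], 0.91)]
open_hook [([338.6, 249.4, 84.8, 89.8], 0.6)]
lock_hook [([325.5, 177.4, 35.3, 81.1], 0.87), ([243.1, 331.6, 114.3, 53.4], 0.33)]
open_seat [([342.2, 248.2, 81.8, 87.9], 0.87), ([326.5, 177.9, 32.6, 75.9], 0.42)]
lock_mid [([325.9, 174.6, 33.0, 76.4], 0.74)]
lock_post [([330.8, 174.4, 28.3, 79.2], 0.78)]
tote [([356.4, 375.3, 75.4, 91.0], 0.98)]
{'mtx': array([[371.6483,   0.    , 321.4012],
       [  0.    , 371.6483, 241.1132],
       [  0.    ,   0.    ,   1.    ]]), 'hand_eye': array([[ 0.001 , -0.9592, -0.2829,  0.0724],
       [ 1.    ,  0.0011, -0.0002, -0.0013],
       [ 0.0005, -0.2829,  0.9592, -0.1421],
       [ 0.    ,  0.    ,  0.    ,  1.    ]])} [0.     0.7071 0.7071 0.    ] 1.0
```

```bash
python3 - <<'E'
import cv2,numpy as np
a=cv2.imread("pics/scene0.png")[160:400,190:400]; b=cv2.imread("pics/side0.png")[150:360,250:450]
cv2.imwrite("pics/a.png",cv2.resize(a,None,fx=2.5,fy=2.5,interpolation=2)[:600])
cv2.imwrite("pics/b.png",cv2.resize(b,None,fx=2.8,fy=2.8,interpolation=2)[:600])
E
```

```text
(no output)
```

View pics/a.png

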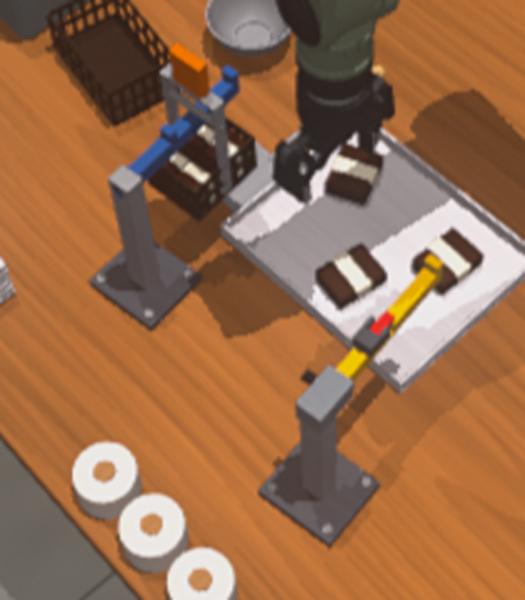

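View pics/b.png

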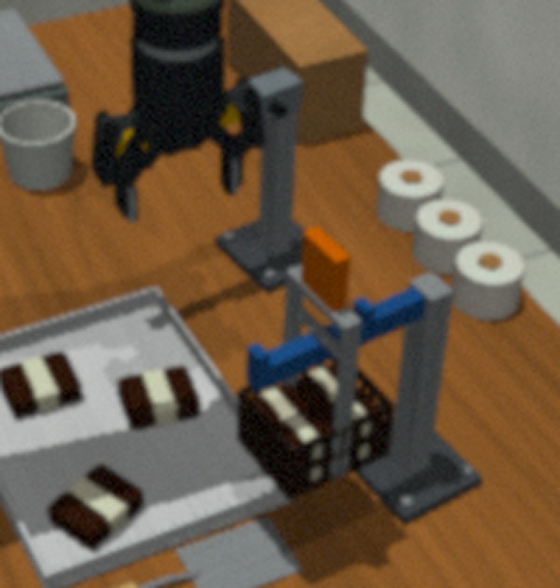

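```bash
cat > h.py <<'E'
from cell import bot
import cv2,numpy as np
from scipy.spatial.transform import Rotation as R
np.set_printoptions(precision=4,suppress=True)
def cam(c):
    k=bot.calibration(c); return np.array(k["mtx"]),np.array(k["extrinsics"])
def ray(c,px):
    K,E=cam(c); d=E[:3,:3].T@np.linalg.solve(K,[px[0],px[1],1]); return -E[:3,:3].T@E[:3,3],d
def onz(o,d,z): return o+d*(z-o[2])/d[2]
def proj(c,P):
    K,E=cam(c); p=K@(E[:3,:3]@np.asarray(P)+E[:3,3]); return p[:2]/p[2]
def tri(rs):
    A=0;b=0
    for o,d in rs:
        d=d/np.linalg.norm(d);M=np.eye(3)-np.outer(d,d);A=A+M;b=b+M@o
    x=np.linalg.solve(A,b); return x,[np.linalg.norm(np.cross(x-o,d/np.linalg.norm(d))) for o,d in rs]
def wxyz(r): q=r.as_quat(); return [q[3],*q[:3]]
def tool():  # TCP pose
    q=bot.read_tool_rot(); return np.array(bot.read_position()),R.from_quat([*q[1:],q[0]])
def wray(px,pose):
    k=bot.calibration("wrist");K=k["mtx"];H=k["hand_eye"]
    v=(np.array(px)-K[:2,2])/K[0,0]; r=np.linalg.norm(v)+1e-9
    d=np.array([*(v/r*np.sin(r)),np.cos(r)]); p,Rt=pose
    return p+Rt.apply(H[:3,3]),Rt.apply(H[:3,:3]@d)
def wproj(P,pose):
    k=bot.calibration("wrist");K=k["mtx"];H=k["hand_eye"];p,Rt=pose
    c=H[:3,:3].T@(Rt.inv().apply(np.asarray(P)-p)-H[:3,3]); t=np.arctan2(np.hypot(*c[:2]),c[2])
    return K[:2,2]+K[0,0]*t*c[:2]/np.hypot(*c[:2])
def mask(im,col):
    h=cv2.cvtColor(im,cv2.COLOR_RGB2HSV); H,S,V=[h[...,i].astype(int) for i in range(3)]
    return {"orange":(abs(H-11)<4)&(S>215)&(V>120),"blue":(abs(H-110)<8)&(S>140),"yellow":(abs(H-24)<4)&(S>200)&(V>120),
            "red":((H<4)|(H>176))&(S>180)&(V>100)}[col]
def big(m):
    n,l,s,c=cv2.connectedComponentsWithStats(m.astype(np.uint8)); i=1+np.argmax(s[1:,4]); return l==i,c[i],s[i]
E
python3 - <<'E'
from h import *
im={c:cv2.imread(f"pics/{c}0.png")[:,:,::-1].copy() for c in("scene","side")}
rs=[]
for c in im:
  for col in("orange","blue","yellow","red"):
    try: m,ce,s=big(mask(im[c],col))
    except Exception as e: print(c,col,e); continue
    print(c,col,ce,s)
    if col=="orange": rs.append(ray(c,ce))
    if col in("blue","yellow") and s[4]>40:
        ys,xs=np.nonzero(m); vx,vy,x0,y0=cv2.fitLine(np.c_[xs,ys].astype(np.float32),2,0,.01,.01).ravel()
        t=(xs-x0)*vx+(ys-y0)*vy
        P=[onz(*ray(c,(x0+vx*q,y0+vy*q)),.22) for q in(t.min(),t.max())]; d=P[1]-P[0]
        print("  ends",P,"len",np.linalg.norm(d),"ang",np.degrees(np.arctan2(d[1],d[0])))
t=tri(rs);print("tab",t)
S=lambda x,y:(190+x/2.5,160+y/2.5)
# side post tops
for n,a,b in(("bluepost",S(127,182),(250+430/2.8,150+290/2.8)),("yelpost",S(326,388),(250+273/2.8,150+87/2.8))):
    print(n,tri([ray("scene",a),ray("side",b)]))
print("plates",onz(*ray("scene",S(145,279)),.01),onz(*ray("scene",S(319,489)),.01),onz(*ray("side",(250+415/2.8,150+475/2.8)),.01))
E
```

```text
scene orange [265.5    184.7727] [258 177  15  15  44]
scene blue [250.1266 221.6582] [243 215  15  14  79]
  ends [array([ 0.6928, -0.1594,  0.22  ]), array([ 0.644, -0.166,  0.22 ])] len 0.049278894302823756 ang -172.38684945606153
scene yellow [354.5929 277.4857] [346 267  18  23 140]
  ends [array([0.6166, 0.1584, 0.22  ]), array([0.5479, 0.1443, 0.22  ])] len 0.07008964761596798 ang -168.3699686381838
scene red [555.9722   2.1111] [551   0  12   6  36]
side orange [366.0758 237.8333] [360 232  13  12  66]
side blue [151.3505  46.299 ] [136  39  34  15 291]
  ends [array([0.3474, 1.5036, 0.22  ]), array([0.484 , 1.4703, 0.22  ])] len 0.14061284351580156 ang -13.667822819102241
side yellow [295.  197.5] [294 197   3   2   4]
side red attempt to get argmax of an empty sequence
tab (array([ 0.5972, -0.1742,  0.3081]), [np.float64(0.0012449844259449772), np.float64(0.0012449844259451942)])
bluepost (array([ 0.708 , -0.1567,  0.213 ]), [np.float64(0.0020709952692731046), np.float64(0.002070995269273011)])
yelpost (array([0.719 , 0.1681, 0.2185]), [np.float64(0.00397330021774357), np.float64(0.003973300217743577)])
plates [ 0.7083 -0.1556  0.01  ] [0.7337 0.1781 0.01  ] [ 0.7058 -0.1765  0.01  ]
```

```bash
python3 - <<'E'
from h import *
import pickle
q0=R.from_quat([.7071,.7071,0,0]); out={}
for n,p,yaw in(("open",[.60,-.16,.44],7.6),("lock",[.62,.13,.44],11.6)):
    bot.move_pose(p,wxyz(R.from_euler("z",yaw,degrees=True)*q0))
    bot.wait(.3); pose=tool(); im=bot.camera("wrist"); out[n]=(pose[0],pose[1].as_quat())
    cv2.imwrite(f"pics/w_{n}.png",im[:,:,::-1])
    for t in("basket","basket_tab","lock_hook","open_hook"):
        print(n,t,[(d["bbox"],round(d["confidence"],2)) for d in bot.search_frame("wrist",t)[:1]])
    for P in([.597,-.174,.293],[.597,-.174,.22],[.708,-.157,.22],[.72,.168,.22],[.62,.158,.22]): print(P,wproj(P,pose))
pickle.dump(out,open("poses.pkl","wb")); print(bot.read_clock(),out)
E
```

```text
open basket [([274.2, 171.5, 89.2, 108.6], 0.91)]
open basket_tab [([275.0, 175.7, 83.4, 105.6], 0.76)]
open lock_hook [([406.1, 0.0, 51.4, 24.9], 0.76)]
open open_hook [([250.1, 158.2, 187.4, 78.6], 0.73)]
[0.597, -0.174, 0.293] [317.1834 243.2578]
[0.597, -0.174, 0.22] [318.0939 222.2526]
[0.708, -0.157, 0.22] [427.5636 220.957 ]
[0.72, 0.168, 0.22] [474.4286 -64.1588]
[0.62, 0.158, 0.22] [383.3998 -79.8782]
lock basket [([232.3, 349.2, 71.2, 59.0], 0.62)]
lock basket_tab [([231.4, 353.8, 69.4, 57.6], 0.81)]
lock lock_hook [([241.5, 134.2, 211.4, 79.1], 0.64)]
lock open_hook [([226.6, 321.4, 137.9, 93.7], 0.93)]
[0.597, -0.174, 0.293] [252.2321 466.743 ]
[0.597, -0.174, 0.22] [259.9904 426.1239]
[0.708, -0.157, 0.22] [343.8961 430.385 ]
[0.72, 0.168, 0.22] [427.324  191.2432]
[0.62, 0.158, 0.22] [328.4844 179.5363]
4.2583 {'open': (array([ 0.5999, -0.1592,  0.4395]), array([ 0.6583,  0.7527, -0.0002, -0.0005])), 'lock': (array([0.6202, 0.1288, 0.44  ]), array([ 0.6327,  0.7744, -0.0001,  0.    ]))}
```

View pics/w_open.png

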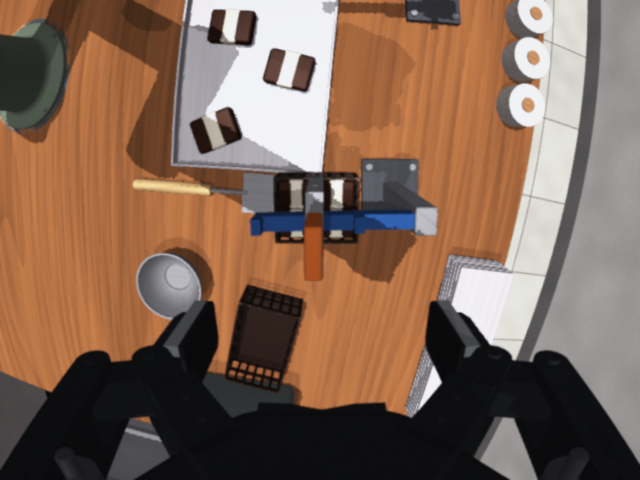

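View pics/w_lock.png

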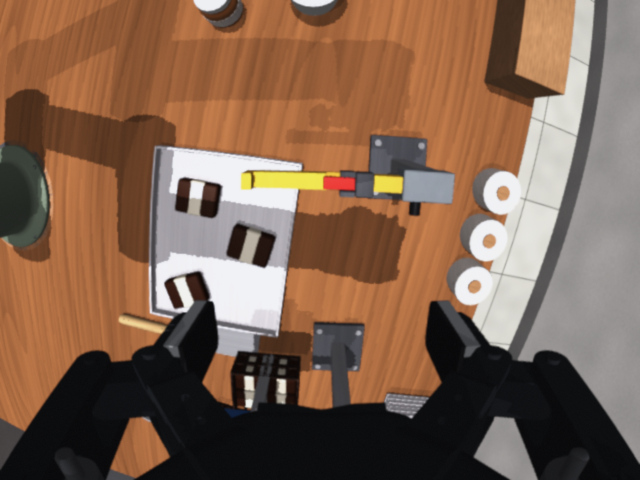

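```bash
python3 - <<'E'
from h import *
import pickle
P=pickle.load(open("poses.pkl","rb"))
def fit(m):
    ys,xs=np.nonzero(m); vx,vy,x0,y0=cv2.fitLine(np.c_[xs,ys].astype(np.float32),2,0,.01,.01).ravel(); t=(xs-x0)*vx+(ys-y0)*vy
    return [(x0+vx*q,y0+vy*q) for q in(t.min(),t.max())]
for n in P:
    pose=(P[n][0],R.from_quat(P[n][1])); im=cv2.imread(f"pics/w_{n}.png")[:,:,::-1].copy()
    h=cv2.cvtColor(im,cv2.COLOR_RGB2HSV); 
    if n=="open":
        b=mask(im,"blue"); 
        A=im.astype(int); m=(A[...,0]>140)&(A[...,2]<45)&(A[...,1]<110)&(A[...,1]>50)
        print(im[250,314],im[275,314],im[225,314],im[221,290],im[300,200]); m[:200]=0;m[290:]=0;m[:,:295]=0;m[:,330:]=0
        m,ce,s=big(m); print("tab",ce,s)
        for r in range(s[1],s[1]+s[3],6): xs=np.nonzero(m[r])[0]; print(r,xs.min(),xs.max(),end=" | ")
        e=(ce[0],s[1]+s[3]); print("\n-y top edge",onz(*wray(e,pose),.316), "top start", onz(*wray((ce[0],s[1]),pose),.265))
        b[:200]=0;b[245:]=0;b[:,:240]=0
        m=b&(np.arange(640)[None,:]<420)
        ys,xs=np.nonzero(m)
        c=[(x,np.median(ys[xs==x])) for x in np.unique(xs) if 262<x<300 or 362<x<410]; print(xs.min(),xs.max())
        Q=np.array([onz(*wray(p,pose),.22) for p in c]); k=np.polyfit(Q[:,0],Q[:,1],1); print("blue yaw",np.degrees(np.arctan(k[0])),"y at .6",np.polyval(k,.6),"tip",onz(*wray((xs.min(),223),pose),.234))
    else:
        y=mask(im,"yellow"); y[:160]=0;y[205:]=0;y[:,:235]=0
        ys,xs=np.nonzero(y); print("yel",xs.min(),xs.max())
        c=[(x,np.median(ys[xs==x])) for x in np.unique(xs) if 256<x<318 or 376<x<402]
        Q=np.array([onz(*wray(p,pose),.22) for p in c]); k=np.polyfit(Q[:,0],Q[:,1],1); print("yel yaw",np.degrees(np.arctan(k[0])),"y at .6",np.polyval(k,.6),"res",np.std(Q[:,1]-np.polyval(k,Q[:,0])))
        r=mask(im,"red"); r[:170]=0;r[200:]=0;r[:,:300]=0;r[:,370:]=0; ys,xs=np.nonzero(r);print("red",xs.min(),xs.max(),ys.min(),ys.max())
        for px,z in((xs.min(),.22),(xs.min(),.231)): print("keeper end",onz(*wray((px-.5,183),pose),z))
        print("tip outer",onz(*wray((242,180),pose),.234)," cheek",onz(*wray((340,176),pose),.238))
        cv2.imwrite("pics/wl_c.png",cv2.resize(im[120:230,230:470],None,fx=3.3,fy=3.3,interpolation=2)[:,:,::-1])
print(mask(im,"orange").sum())
E
```

```text
[168  80  35] [165  79  34] [94 43 18] [ 30  59 108] [100  91  89]
tab [312.2449 254.0835] [304 228  18  53 874]
228 305 320 | 234 305 320 | 240 305 320 | 246 304 320 | 252 304 320 | 258 304 320 | 264 304 320 | 270 304 320 | 276 305 320 | 
-y top edge [ 0.5966 -0.1977  0.316 ] top start [ 0.5916 -0.169   0.265 ]
251 414
blue yaw 8.91644398270807 y at .6 -0.17151869067180414 tip [ 0.532  -0.1799  0.234 ]Traceback (most recent call last):
  File "<stdin>", line 24, in <module>
    return umr_minimum(a, axis, None, out, keepdims, initial, where)
ValueError: zero-size array to reduction operation minimum which has no identity
```

```bash
python3 - <<'E'
from h import *
import pickle
P=pickle.load(open("poses.pkl","rb"))
n="lock";pose=(P[n][0],R.from_quat(P[n][1])); im=cv2.imread(f"pics/w_{n}.png")[:,:,::-1].copy()
y=mask(im,"yellow"); y|=(im[...,0]>120)&(im[...,1]>100)&(im[...,2]<60)
y[:160]=0;y[205:]=0;y[:,:235]=0
ys,xs=np.nonzero(y); print("yel",xs.min(),xs.max())
c=[(x,np.median(ys[xs==x])) for x in np.unique(xs) if 256<x<318 or 376<x<402]
Q=np.array([onz(*wray(p,pose),.22) for p in c]); k=np.polyfit(Q[:,0],Q[:,1],1); print("yel yaw",np.degrees(np.arctan(k[0])),"y at .6",np.polyval(k,.6),"res",np.std(Q[:,1]-np.polyval(k,Q[:,0])))
A=im.astype(int);r=(A[...,0]>130)&(A[...,1]<60)&(A[...,2]<60); r[:170]=0;r[200:]=0;r[:,:300]=0;r[:,370:]=0; ys,xs=np.nonzero(r);print("red",xs.min(),xs.max(),ys.min(),ys.max())
for z in(.22,.231): print("keeper end",onz(*wray((xs.min()-.5,183),pose),z))
print("tip outer",onz(*wray((242,180),pose),.234)," cheek",onz(*wray((340,176),pose),.238))
cv2.imwrite("pics/wl_c.png",cv2.resize(im[120:230,230:470],None,fx=3.3,fy=3.3,interpolation=2)[:,:,::-1])
p2=(P["open"][0],R.from_quat(P["open"][1]))
for yaw in(7.6,8.9):
  for T in([.594,-.176,.293],[.597,-.174,.293]):
    r=R.from_euler("z",yaw,degrees=True)
    print(yaw,T,[wproj(np.array(T)+r.apply([sx*.007,sy*.022,.023]),p2).round(1).tolist() for sx,sy in((-1,-1),(1,-1),(1,1),(-1,1))],"bottom+y",wproj(np.array(T)+r.apply([0,.022,-.028]),p2).round(1))
E
```

```text
yel 245 402
yel yaw 7.978728776220741 y at .6 0.1611629748292177 res 0.002502044868834458
red 326 354 177 189
keeper end [0.6178 0.1541 0.22  ]
keeper end [0.6174 0.1554 0.231 ]
tip outer [0.5386 0.1435 0.234 ]  cheek [0.629  0.1655 0.238 ]
7.6 [0.594, -0.176, 0.293] [[303.6, 281.1], [321.7, 281.2], [321.8, 225.8], [302.8, 225.8]] bottom+y [313.8 211.6]
7.6 [0.597, -0.174, 0.293] [[307.7, 279.2], [325.9, 279.3], [326.2, 223.7], [307.2, 223.7]] bottom+y [317.5 209.8]
8.9 [0.594, -0.176, 0.293] [[304.2, 281.3], [322.3, 281.0], [321.1, 225.6], [302.1, 226.0]] bottom+y [313.2 211.6]
8.9 [0.597, -0.174, 0.293] [[308.4, 279.4], [326.5, 279.1], [325.5, 223.5], [306.5, 223.9]] bottom+y [316.9 209.8]
```

View pics/wl_c.png

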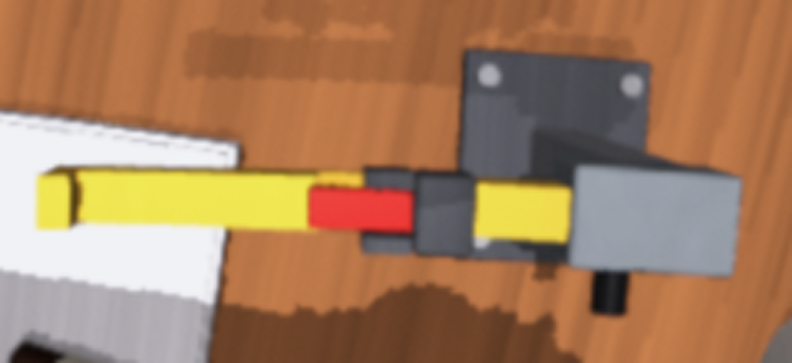

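```bash
python3 - <<'E'
from h import *
import pickle
P=pickle.load(open("poses.pkl","rb"))
n="lock";pose=(P[n][0],R.from_quat(P[n][1]))
f=lambda x,y,z:onz(*wray((230+x/3.3,120+y/3.3),pose),z)
a,b=f(80,200,.22),f(522,212,.22); d=b-a; print(a,b,np.degrees(np.arctan2(d[1],d[0])))
a2,b2=f(150,200.5,.22),f(290,203,.22); d=b2-a2; print(np.degrees(np.arctan2(d[1],d[0])))
print("keeper end",f(309,208,.231),"tip",f(38,201,.234),"tip in",f(72,200,.234),"keeper side mid",f(360,209,.231),"housing",f(445,214,.238),"post",f(655,220,.224))
bot.move_pose([.593,-.176,.40],wxyz(R.from_euler("z",8,degrees=True)*R.from_quat([.7071,.7071,0,0])))
bot.set_gripper(.5)
print(bot.read_ft_force(),bot.read_clock(),tool()[0])
E
```

```text
[0.5483 0.1429 0.22  ] [0.6788 0.1659 0.22  ] 9.98285719131871
10.114156405845735
keeper end [0.6157 0.1551 0.231 ] tip [0.5383 0.1426 0.234 ] tip in [0.5482 0.1447 0.234 ] keeper side mid [0.6301 0.1578 0.231 ] housing [0.6535 0.1622 0.238 ] post [0.7187 0.1731 0.224 ]
[-0.45    0.3828  0.0394] 5.9333 [ 0.5931 -0.1757  0.4   ]
```

```bash
python3 - <<'E'
from h import *
bot.move_linear([.593,-.176,.277],speed=.1,until_force=6)
print(tool()[0],bot.read_ft_force())
bot.set_gripper(0,grasp_force=60)
f0=np.array(bot.read_ft_force());print("grip",bot.read_gripper_width(),bot.read_finger_force(),f0,bot.read_moment())
p=tool()[0]; im=bot.camera("wrist"); cv2.imwrite("pics/grip.png",im[:,:,::-1])
bot.move_linear(p+[0,0,.021],speed=.05)
bot.wait(.2);print("lifted",tool()[0],bot.read_ft_force(),bot.read_moment(),bot.read_gripper_width(),bot.read_clock())
im=bot.camera("side");cv2.imwrite("pics/lift.png",cv2.resize(im[150:360,250:450],None,fx=2.8,fy=2.8,interpolation=2)[:,:,::-1])
E
```

```text
[ 0.5934 -0.1762  0.2777] [-0.6149 -0.525   0.7232]
grip 0.15562982111587148 60.105162262916565 [-0.2428  0.382   3.2903] [ 0.0823 -0.1602 -0.0332]
lifted [ 0.5932 -0.176   0.2983] [-0.213   0.0663 -3.6169] [-0.0014 -0.0007  0.0115] 0.1541877697512027 8.5167
```

View pics/lift.png

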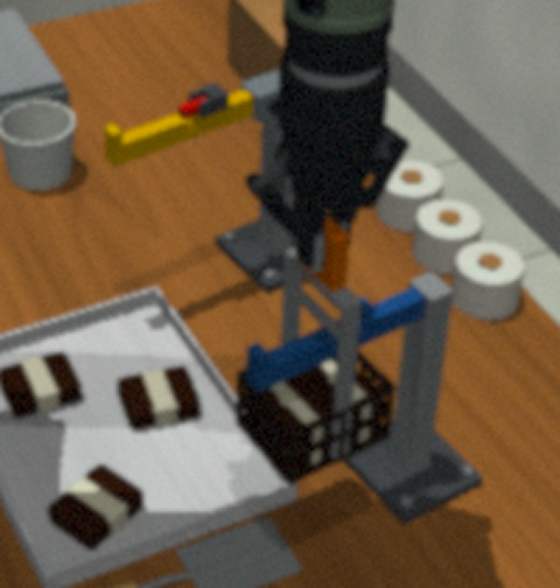

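```bash
cat >> h.py <<'E'
u=np.array([np.cos(np.radians(10)),np.sin(np.radians(10)),0]); E=np.array([.6157,.1548,0])
q10=wxyz(R.from_euler("z",10,degrees=True)*R.from_quat([.7071,.7071,0,0]))
E
python3 - <<'E'
from h import *
p=tool()[0]; a=np.radians(8)
print(bot.move_linear(p-.132*np.array([np.cos(a),np.sin(a),0]),speed=.06,until_force=4),bot.read_ft_force())
s=E-.145*u; s[2]=.304
bot.move_linear(s,speed=.1,rotation=q10)
bot.wait(.3);print(tool()[0],bot.read_ft_force(),bot.read_clock())
pose=tool(); im=bot.camera("wrist"); cv2.imwrite("pics/pre.png",im[:,:,::-1])
im=bot.camera("side");cv2.imwrite("pics/pre_s.png",cv2.resize(im[100:310,180:450],None,fx=2.8,fy=2.8,interpolation=2)[:,:,::-1])
E
```

```text
False [-0.211  -0.1678 -4.1951]
[0.4729 0.1296 0.304 ] [-0.3176 -0.4745 -4.2794] 14.6083
```

View pics/pre.png

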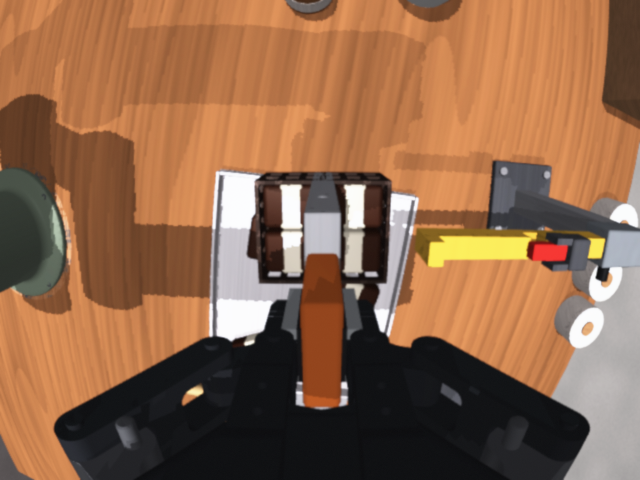

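View pics/pre_s.png

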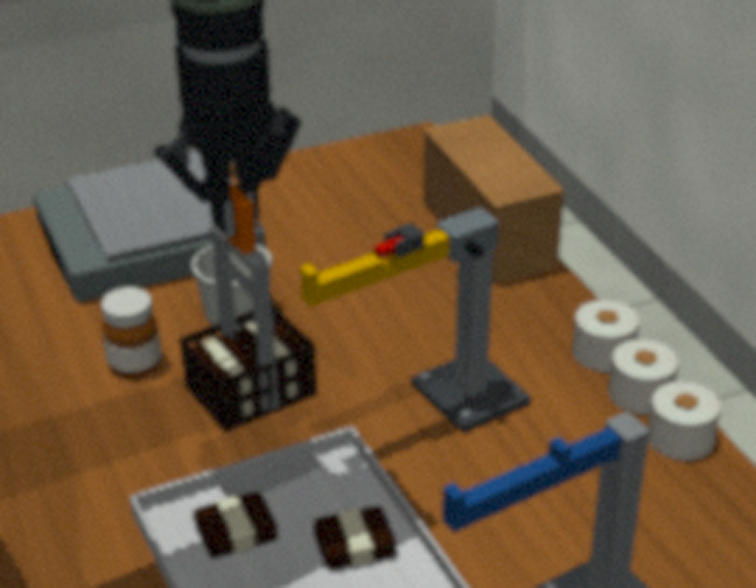

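```bash
python3 - <<'E'
from h import *
s=E-.028*u; s[2]=.304
print(bot.move_linear(s,speed=.06,until_force=3)); bot.wait(.2); print(tool()[0],bot.read_ft_force())
s[2]=.2765 
print(bot.move_linear(s,speed=.012,until_force=2)); bot.wait(.2); print(tool()[0],bot.read_ft_force(),bot.read_moment(),bot.read_clock())
im=bot.camera("side");cv2.imwrite("pics/on_s.png",cv2.resize(im[100:290,230:450],None,fx=3,fy=3,interpolation=2)[:,:,::-1])
E
```

```text
False
[0.588  0.1499 0.3041] [-0.3171  0.264  -4.1258]
True
[0.5882 0.1499 0.2776] [-0.65   -0.4495  6.5667] [-0.023  -0.0521  0.032 ] 19.1833
```

View pics/on_s.png

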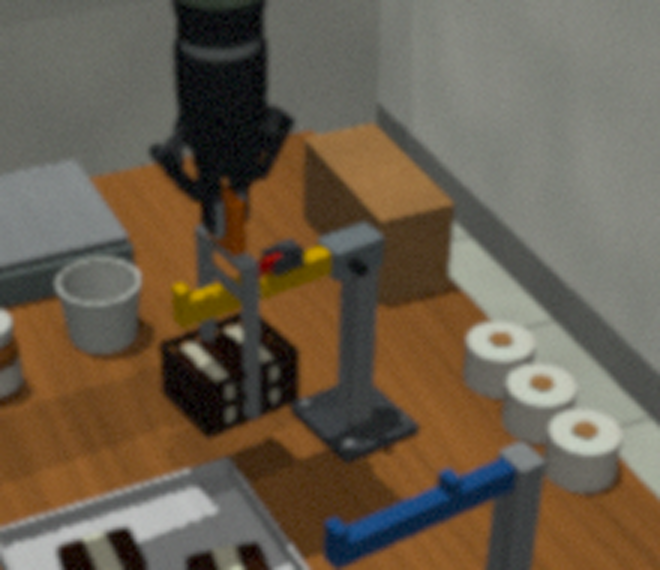

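```bash
python3 - <<'E'
from h import *
p=tool()[0]
for i in range(4):
    p[2]+=.0003; bot.move_linear(p,speed=.01); bot.wait(.1); f=bot.read_ft_force(); print(p[2],f)
    if f[2]<-1.5: break
z=p[2]
s=E-.011*u; s[2]=z
print(bot.move_linear(s,speed=.015,until_force=4),tool()[0],bot.read_ft_force())
def along(): return (tool()[0]-E)@u
for d in np.arange(-.008,.0075,.003):
    s=E+d*u; s[2]=z; r=bot.move_linear(s,speed=.008,until_force=9); f=np.array(bot.read_ft_force()); print(round(d,4),r,along(),f@u,f)
    if r or f@u<-10: break
print(tool()[0],bot.read_clock())
E
```

```text
0.27789074135203057 [ 0.1286 -0.2023 -0.179 ]
0.2781907413520306 [ 0.3217 -0.5976 -4.3891]
False [0.6048 0.1529 0.2782] [-0.0773  0.1324 -2.9233]
-0.008 False -0.007974117536354956 -0.644836306371981 [-0.7249  0.3978 -4.0356]
-0.005 False -0.004986625296432432 -0.22337427426580925 [-0.2351  0.0467 -4.4407]
-0.002 False -0.002534642583874596 -4.628679958163772 [-4.491  -1.1856 -2.9675]
0.001 False 0.0009033529279719824 -4.791967336132778 [-4.6631 -1.1503 -0.9102]
0.004 False 0.0036814696434027856 -6.5868652037741615 [-6.4561 -1.3178 -1.6663]
0.007 False 0.006523010947743826 -6.23153840770426 [-6.0754 -1.4307 -1.9536]
[0.6221 0.1559 0.2781] 24.525
```

```bash
python3 - <<'E'
from h import *
z=.2782
def along(): return (tool()[0]-E)@u
for d in np.arange(.008,.018,.0007):
    s=E+d*u; s[2]=z; r=bot.move_linear(s,speed=.004,until_force=5); bot.wait(.05); f=np.array(bot.read_ft_force()); print(round(d,4),r,round(along(),4),f@u,f)
    if r or f@u<-9: break
print(bot.read_clock(),bot.read_moment())
E
```

```text
0.008 False 0.0074 -6.556338487137095 [-6.4926 -0.9352 -1.0827]
0.0087 False 0.008 -6.145310776067376 [-6.0635 -1.0015 -1.8252]
0.0094 False 0.0087 -5.879000951240977 [-5.7737 -1.1116 -1.1877]
0.0101 False 0.0094 -5.950699983720508 [-6.0111 -0.1779 -0.4876]
0.0108 False 0.01 -6.638641360724507 [-6.4951 -1.3949 -1.724 ]
0.0115 False 0.0107 -7.208104451304835 [-7.0447 -1.5574 -0.2262]
0.0122 False 0.0114 -7.127532070279868 [-6.9236 -1.78   -0.6238]
0.0129 False 0.0119 -6.788454649472258 [-6.5884 -1.7285  0.6828]
0.0136 False 0.0121 -8.275601222994846 [-8.0985 -1.7285  0.7271]
0.0143 False 0.0123 -10.31809035681746 [-10.1401  -1.912    0.9312]
28.35 [-0.5444  2.6224  0.0194]
```

```bash
python3 - <<'E'
from h import *
def along(): return (tool()[0]-E)@u
d=.0137
for z in [.2782,*np.arange(.2762,.2625,-.002),.2634]:
    s=E+d*u; s[2]=z; r=bot.move_linear(s,speed=.01,until_force=9); f=np.array(bot.read_ft_force()); t=tool()[0]; print(round(z,4),r,round(t[2],4),round(along(),4),round(f@u,2),f)
    if r or f[2]>4: break
print(bot.read_clock(),bot.read_moment())
im=bot.camera("side");cv2.imwrite("pics/in_s.png",cv2.resize(im[130:270,270:410],None,fx=4.2,fy=4.2,interpolation=2)[:,:,::-1])
E
```

```text
0.2782 False 0.2781 0.0121 -9.59 [-9.3113 -2.3926 -0.1071]
0.2762 False 0.276 0.0121 -8.87 [-8.6742 -1.8584  0.6167]
0.2742 False 0.2738 0.0121 -8.77 [-8.6083 -1.677  -1.183 ]
0.2722 False 0.2707 0.0121 -6.49 [-6.4028 -1.0353 -5.8808]
0.2702 False 0.269 0.013 -5.25 [-5.2214 -0.6333 -8.9287]
0.2682 True 0.2673 0.012 0.23 [ 0.1294  0.5763 -3.7888]
30.2333 [ 0.0412  0.0169 -0.0022]
```

View pics/in_s.png

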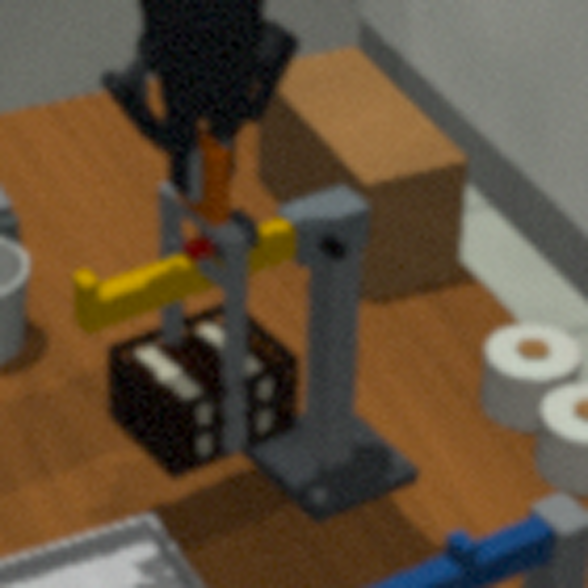

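```bash
python3 - <<'E'
from h import *
t=tool()[0]
for i in range(14):
    t[2]-=.0005; r=bot.move_linear(t,speed=.006,until_force=5); bot.wait(.05); f=np.array(bot.read_ft_force()); print(round(t[2],4),r,tool()[0],f)
    if r or f[2]>-1: break
print(bot.read_clock(),bot.read_moment())
E
```

```text
0.2661 False [0.6269 0.157  0.266 ] [ 0.6963 -0.7936 -4.3349]
0.2656 False [0.6269 0.157  0.2656] [ 0.3014 -0.7753 -4.9088]
0.2651 False [0.627  0.157  0.2651] [ 0.3357  0.5267 -3.7208]
0.2646 False [0.6269 0.157  0.2646] [-0.156  -0.3019 -4.2269]
0.2641 False [0.6269 0.157  0.2641] [-0.5857 -0.069  -3.8155]
0.2636 False [0.627  0.157  0.2638] [ 0.1039 -1.1152 -3.3571]
0.2631 False [0.6271 0.157  0.2637] [-1.1058  0.677   1.308 ]
32.6917 [-0.0155  0.3284  0.0656]
```

```bash
python3 - <<'E'
from h import *
bot.set_gripper(.45); bot.wait(.2); print(bot.read_ft_force(),bot.read_finger_force())
t=tool()[0]
print(bot.move_linear(t+[0,0,.08],speed=.05,until_force=4),bot.read_ft_force())
bot.move_linear(t+[-.06,-.02,.2],speed=.12); bot.wait(.8)
pose=tool();im=bot.camera("wrist");s=bot.camera("side")[130:270,270:410]
a=cv2.resize(im[90:330,200:520],None,fx=1.25,fy=1.25,interpolation=2);b=cv2.resize(s,(300,300),interpolation=2)
cv2.imwrite("pics/end.png",np.hstack([a,b])[:,:,::-1]); print(bot.read_clock())
E
```

```text
[-0.7163  0.806   0.544 ] 0.0
False [ 0.83    0.4399 -0.2837]
37.1917
```

View pics/end.png

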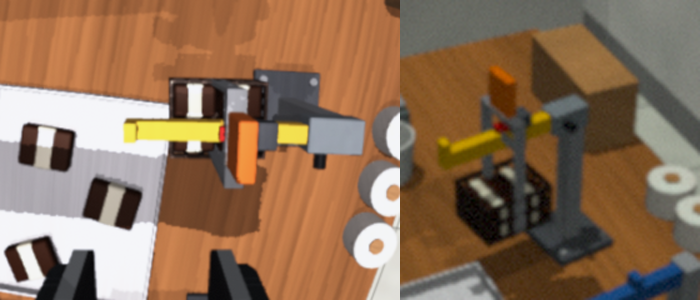

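The basket hangs level on the yellow arm, with the red keeper out over the slot at about (222,130). The robot is clear of it.

```bash
python3 -c "
from cell import bot
print(bot.close_job())"
```

```text
the job is handed in; nothing more can be done
None
```

The basket of brownies now hangs level on the yellow locking hook, its pin seated at the bottom of the slot with the keeper closed over it; the job is handed in at about 37 s, and the push along the yellow arm peaked at about 10 N.

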